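# Click the dry-time wheel on to overnight

## Robot

A 7-joint arm with a two-finger parallel gripper is mounted at the origin on the work surface. World frame = base frame: x ahead of the robot, y to its left, z up, the work surface at z = 0. Lengths are in m, angles in rad, forces in N, time in s.
With the tool pointing down it reaches from about 0.4 to 0.85 m from the base axis. Payload 10.4 kg.
Tool frame: the origin (TCP) lies midway between the tips of the shut fingers; the grasp point (between the pads) lies 19 mm behind it (r.tcp_to_grasp is the z of the grasp point in the tool frame, in m); z points along the fingers, x is the direction in which the jaws open and shut, and the axes are right-handed (so a half turn about z gives the same grasp; the last joint's range is limited). The gripper opens to 87 mm and grips with 3 to 60 N. Pads are 19 mm wide; open, the fingers measure 117 mm over their backs; the gripper's body (75 mm by 190 mm) begins 51 mm behind the grasp point.
Start: joints at [1.281, 0.332, -0.065, 1.46, 0.022, 1.35, -0.088], TCP at [0.165, -0.603, 0.223] pointing down, gripper open.
Joint ranges: [-2.6, 2.6], [-0.5, 2.12], [-1.47, 1.34], [0.16, 2.42], [-1.27, 4.41], [0.06, 2.06], [-2.6, 2.6]. Speed limits (rad/s): [2.22, 2.22, 2.79, 2.79, 3.14, 3.14, 3.14].

## Interface

Orientations are given as a unit quaternion [x, y, z, w].
In Python, from bench import r, camera, close_job gives the robot as it stands. The module is installed in compiled form; this text tells all that it offers.
- The arm moves only by the shell command python3 -m crank 'ROWS' [FORCE]. ROWS is JSON, a list of rows, each an object of numbers: "x", "y", "z": the shift along the tool's x, y, z scaled (see below); "ax", "ay", "az": the turn, a rotation vector about the tool's x, y, z scaled (see below); "claw": the closure, from -1 (fully open) to 1 (shut), so that 0 is half open. A call has exactly 5 rows; each row is the pose to reach, as a shift and turn from the pose commanded when the call began, along the tool's axes at that moment; what a row does not reach only later rows make up. The controller multiplies each number of a shift by 1 m and each number of a turn by 2 rad. A row lasts 1/12 s, in which the tool goes at most 41.7 mm and 7.16 degrees, less where a joint would pass 70% of its speed; a pose out of reach is approached as far as the arm can. A call with a number of a shift or a turn outside -1 to 1 is refused whole. A call with a gripper value outside its range is refused whole. The fingers move at their own pace and stop on an object; FORCE is the grip in N (left out, the last holds). Time passes only in rows, so rows that repeat a pose let the fingers close, or fill a call up. It gives the time, the measured TCP pose, the force and the opening at its end, in the units of the state.
- r.read_state(): the state, without advancing time (a new reading comes with each control period).
- camera(name): name is "side" or "top"; returns a dict with "color" (384x512x3 uint8, blue, green, red), "fx", "fy", "cx", "cy" (pixels), "eye" and "orientation" of the camera in the world. Camera axes: x right, y down, z forward; pixel columns grow to the right and rows downward; lengths in m; the calibration is good to about 2 mm. A picture is of the moment at which its call begins. There is no depth.
- close_job(): hands the job in, once; it reports no verdict.
The state is a dict: "time": time; "joint_positions": joint angles; "joint_vel": joint speeds; "joint_torque": joint torques, N m; "ee_pos": TCP position; "eef_rot": TCP orientation; "ft_force": force on the tool from outside, world axes, zero at the start; "torque": the same for the moment, N m; "width": finger opening in m.
Only numpy, scipy, OpenCV 4.12 (cv2) and the standard library are available. Lean on these libraries where they do the work, as an engineer would, in place of code of your own. Each camera call takes 0.05 s, during which the arm holds its last target. There are 200 camera calls.

## Task

The black coated electrodes have to dry overnight, so on the thumbwheel stand in front of their dish set the wheel to orange: with a fingertip flick the upright paddle towards the dish, one click at a time and letting each click settle, until the orange paddle stands straight up. Do not let it run past orange. Do not touch the other stand, and do not move or lift the electrodes or anything else on the bench.

Things in the scene. Friction and masses are not known exactly. Their poses are not given: they have to be found in the camera images.
- stand_coated: Thumbwheel stand on the robot side of the dish with the black electrodes, screwed down. Blue base 120 x 90 x 8 mm; two grey cheeks 50 mm long in x, 8 mm thick, centred at y = +-34 mm, tops 74 mm above the bench, red mark on each; a paddle wheel between them. Origin: centre of the underside, on the bench; x points to the dish side, y along the wheel's axle, z up.
- coated_axle (a point): Centre of that wheel, 62 mm above the bench; axes as the stand's. Eight flat paddles 45 deg apart, 5 mm thick, 30 mm wide (y -15 to +15 mm), ends 50 mm from the axle; hub radius 17 mm. In order of coming upright as the wheel goes forward: white, yellow, green, blue, orange, then three dark grey. It starts with white, yellow or green up.
- coated_top (a point): Top end of the upright paddle, 112 mm above the bench, over the stand's origin. At rest the neighbours' ends are at 97 mm, 35 mm before and behind, so a fingertip 100 to 104 mm above the bench meets only the upright paddle. A level stroke at 102 mm towards the dish pushes it (about 3 to 6 N) and slides off over it after about 37 deg: one click.
- wheel_coated (a joint): Angle (rad) of that wheel: 0 = orange upright, -0.785 blue, -1.571 green, -2.356 yellow, -3.142 white. Grows as it goes forward (top moving to the dish side, the stand's +x). One click = 0.785; past half a click (22.5 deg) it snaps on to the next click by itself, released earlier it falls back. Drawing the lowered finger back would turn it backwards.
- coated_orange_tip (a point): Middle of the outer end of the orange paddle on the wheel of stand_coated, 50 mm from the axle; moves with the wheel.
- stand_bare: The same kind of stand and wheel, by the dish with the bare copper electrodes, also screwed down; not to be touched. Origin: centre of the underside; the top of its wheel is 112 mm above the bench.
- dish_coated: Shallow aluminium-foil dish, 172 mm across, 20 mm high (crumpled foil rim to 25 mm), fixed, with the two black electrodes in it; origin: centre of the underside.
- dish_bare: The same kind of dish, with the two bare copper electrodes in it; origin: centre of the underside.
- ink_jar: Amber jar with black cap, 56 mm across, 62 mm high, loose; origin: centre of the underside.
- beaker: Glass beaker, 60 mm across, 75 mm high, loose; origin: centre of the underside.
- spatula: Spatula 170 mm long, lying loose on the bench along its x; origin: on its underside.
- ink_brush: Brush 150 mm long, lying loose on the bench along its x; origin: on its underside.
- electrode_black1: Black coated copper electrode, 42 mm square, 3 mm thick, with a 13 mm tab, lying loose in its dish; origin: centre of the underside of the square.
- electrode_black2: Black coated copper electrode, 42 mm square, 3 mm thick, with a 13 mm tab, lying loose in its dish; origin: centre of the underside of the square.
- electrode_copper1: Bare copper electrode, 42 mm square, 3 mm thick, with a 13 mm tab, lying loose in its dish; origin: centre of the underside of the square.
- electrode_copper2: Bare copper electrode, 42 mm square, 3 mm thick, with a 13 mm tab, lying loose in its dish; origin: centre of the underside of the square.

How it is judged:
By the outcome, as a careful person would: the job done as asked, in the order asked, and still so for the second after the job is handed in, with the robot touching nothing.
It also fails if it takes over 54 s, if anything falls off the work surface, if the arm or the gripper's body presses on something with over 40 N, if the wrist force passes 120 N, or if a joint passes its speed limit or range.

## Working session

There is one attempt and no reset: what is moved stays moved. The work goes in short steps, Python scripts to look and compute and a shell command to move; the robot and the scene stay as the last step left them, time stands still between calls to the robot, and variables do not carry over. Pictures are saved under pics/ and viewed, about 8 in all and at most 12, crops included, and the job is handed in when it is done.

```bash
mkdir -p pics; python3 - <<'E'
from bench import r,camera
import cv2
s=r.read_state();print({k:s[k] for k in("time","ee_pos","eef_rot","ft_force","width")})
for n in("top","side"):
    c=camera(n);cv2.imwrite(f"pics/{n}0.png",c["color"]);print(n,[c[k] for k in("fx","fy","cx","cy","eye","orientation")])
E
```

```text
{'time': 0.0, 'ee_pos': array([ 0.16467185, -0.60249587,  0.22172884]), 'eef_rot': array([ 7.94884810e-01, -6.06759908e-01, -6.07538865e-04, -4.28514143e-04]), 'ft_force': array([-0.22029939, -0.186652  ,  0.09841829]), 'width': 0.08724563133992226}
top [492.7883711696219, 492.7883711696219, 257.41206432703086, 194.10906806502317, array([ 0.44759201, -0.00247996,  1.5111076 ]), array([-0.70421875,  0.70851171, -0.02813842,  0.03599097])]
side [419.3543256274715, 419.3543256274715, 244.47859452755486, 196.61579657164137, array([ 0.42931729, -1.11779747,  0.74183668]), array([ 0.85943798, -0.07344175,  0.03436129, -0.50476922])]
```

View pics/top0.png

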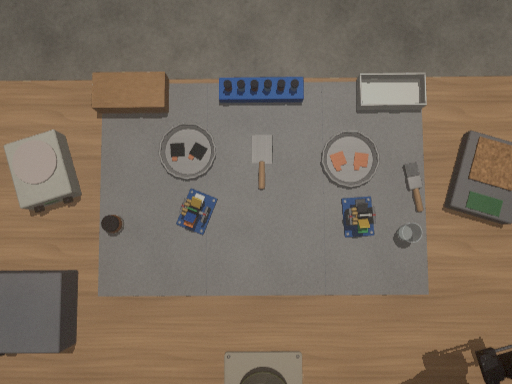

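View pics/side0.png

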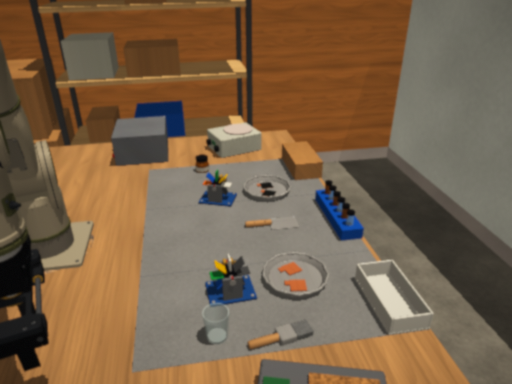

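The coated stand is at about (197,211) in the top view, with the black-electrode dish at (188,152). The bare stand is at (358,217). In the side view the coated stand is at about (218,190). Next I measure its base and red marks and zoom in.

```bash
cat > h.py <<'E'
import numpy as np,cv2
from scipy.spatial.transform import Rotation as R
def ray(c,u,v,z):
    d=R.from_quat(c["orientation"]).apply([(u-c["cx"])/c["fx"],(v-c["cy"])/c["fy"],1.]);e=np.array(c["eye"])
    return e+d*(z-e[2])/d[2]
def proj(c,p):
    q=R.from_quat(c["orientation"]).inv().apply(np.array(p)-c["eye"]);return c["fx"]*q[0]/q[2]+c["cx"],c["fy"]*q[1]/q[2]+c["cy"]
E
python3 - <<'E'
from h import *
from bench import camera
T=camera("top");S=camera("side")
a=T["color"][180:245,165:230];b=S["color"][160:215,190:245]
cv2.imwrite("pics/z1.png",np.hstack([cv2.resize(a,(400,400),interpolation=cv2.INTER_CUBIC),cv2.resize(b,(400,400),interpolation=cv2.INTER_CUBIC)]))
def blob(c,lo,hi,box,z,n):
    h=cv2.cvtColor(c["color"],cv2.COLOR_BGR2HSV);m=cv2.inRange(h,lo,hi);k=np.zeros_like(m);x0,y0,x1,y1=box;k[y0:y1,x0:x1]=m[y0:y1,x0:x1]
    for q in cv2.findContours(k,cv2.RETR_EXTERNAL,cv2.CHAIN_APPROX_NONE)[0]:
        if cv2.contourArea(q)>=n[0] :
            rc=cv2.minAreaRect(q);P=np.array([ray(c,*p,z)[:2] for p in cv2.boxPoints(rc)])
            print("rect",np.round(rc[0],1),np.round(rc[1],1),"ctr",P.mean(0).round(4),"edges",[(round(np.linalg.norm(P[i+1]-P[i]),3),round(np.degrees(np.arctan2(*(P[i+1]-P[i])[::-1])),1)) for i in(0,1)])
blob(T,(100,120,40),(125,255,255),(165,180,230,245),.008,[100])
blob(S,(100,120,40),(125,255,255),(190,160,245,215),.008,[100])
print("red")
for c,box in((T,(165,180,230,245)),(S,(190,160,245,215))):
    h=cv2.cvtColor(c["color"],cv2.COLOR_BGR2HSV);m=cv2.inRange(h,(0,150,60),(5,255,255))|cv2.inRange(h,(172,150,60),(180,255,255))
    x0,y0,x1,y1=box;n,_,st,ce=cv2.connectedComponentsWithStats(m[y0:y1,x0:x1])
    for i in range(1,n):print(st[i][4],ce[i]+[x0,y0],ray(c,*(ce[i]+[x0,y0]),.074).round(3))
# dish centre
g=T["color"];print("dish",ray(T,188,152,.02).round(3))
E
```

```text
rect [217.5 197.8] [34.2 12.2] ctr [0.5332 0.19  ] edges [(np.float64(0.09), np.float64(83.2)), (np.float64(0.13), np.float64(-22.4))]
red
dish [0.714 0.226 0.02 ]
```

View pics/z1.png

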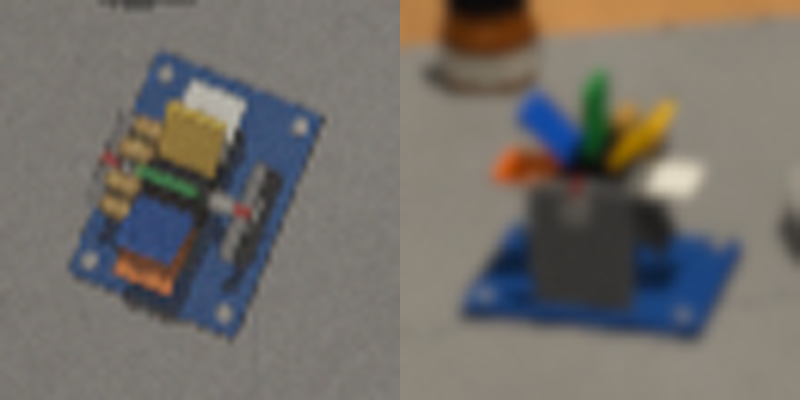

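The crop shows green upright, with yellow and white ahead of it towards the dish and blue then orange behind. Two clicks are needed. The base corners in the left crop are about (165,50), (325,118), (232,340), (70,275), and the red marks are at (108,158) and (245,212). I convert these to world positions and work out the approach.

```bash
python3 - <<'E'
from h import *
from bench import r,camera
T=camera("top");S=camera("side")
f=lambda x,y:(165+x*65/400-.5,180+y*65/400-.5)
P=np.array([ray(T,*f(*p),.008) for p in((165,50),(325,118),(232,340),(70,275))])
print("base",P.mean(0),[ (np.linalg.norm(P[i]-P[j]),np.degrees(np.arctan2(*(P[i]-P[j])[1::-1]))) for i,j in((0,3),(1,2),(0,1),(3,2))])
a,b=ray(T,*f(108,158),.074),ray(T,*f(245,212),.074)
print("marks",a,b,(a+b)/2,np.degrees(np.arctan2(*(a-b)[1::-1]))-90)
print("top green",ray(T,*f(168,180),.112))
# triangulate near mark
u=(190+177*55/400-.5,160+185*55/400-.5)
d=[];e=[]
for c,p in((T,f(245,212)),(S,u)):
    q=ray(c,*p,0)-c["eye"];d.append(q/np.linalg.norm(q));e.append(np.array(c["eye"]))
M=sum(np.eye(3)-np.outer(x,x) for x in d);print("tri mark",np.linalg.solve(M,sum((np.eye(3)-np.outer(x,x))@y for x,y in zip(d,e))))
# green tip in side view  (596,75)
u=(190+196*55/400-.5,160+78*55/400-.5);d[1]=ray(S,*u,0)-e[1];d[1]/=np.linalg.norm(d[1]);q=ray(T,*f(168,180),0)-e[0];d[0]=q/np.linalg.norm(q)
M=sum(np.eye(3)-np.outer(x,x) for x in d);print("tri top",np.linalg.solve(M,sum((np.eye(3)-np.outer(x,x))@y for x,y in zip(d,e))))
print(R.from_quat(r.read_state()["eef_rot"]).as_matrix().round(4))
E
```

```text
base [0.53300622 0.19983907 0.008     ] [(np.float64(0.12112475338780457), np.float64(-22.547792634660205)), (np.float64(0.11906107917493552), np.float64(-22.648717530082653)), (np.float64(0.08714536216159133), np.float64(66.62845323397595)), (np.float64(0.08693041608814725), np.float64(67.98674064971348))]
marks [0.54730991 0.23395525 0.074     ] [0.52120645 0.1685876  0.074     ] [0.53425818 0.20127143 0.074     ] -21.768456659067255
top green [0.53429441 0.19980383 0.112     ]
tri mark [0.52146096 0.16891233 0.07123184]
tri top [0.53505016 0.1998208  0.1116441 ]
[[ 2.636e-01 -9.646e-01 -1.000e-04]
 [-9.646e-01 -2.636e-01  4.000e-04]
 [-4.000e-04  0.000e+00 -1.000e+00]]
```

Both estimates agree: the stand is at (0.534, 0.200), its x heads about -22.5°, and the paddle top is at z≈0.112. Now I start the transit with the fingers shut, keeping high.

```bash
python3 -m crank '[{"x":-0.022,"y":-0.032,"z":-0.006,"claw":1},{"x":-0.044,"y":-0.064,"z":-0.012,"claw":1},{"x":-0.066,"y":-0.096,"z":-0.018,"claw":1},{"x":-0.088,"y":-0.128,"z":-0.024,"claw":1},{"x":-0.11,"y":-0.16,"z":-0.03,"claw":1}]' 20; python3 -m crank '[{"x":-0.022,"y":-0.032,"z":0,"claw":1},{"x":-0.044,"y":-0.064,"claw":1},{"x":-0.066,"y":-0.096,"claw":1},{"x":-0.088,"y":-0.128,"claw":1},{"x":-0.11,"y":-0.16,"claw":1}]'
```

```text
schema error: expected keys x, y, z, ax, ay, az, claw
schema error: expected keys x, y, z, ax, ay, az, claw
```

```bash
python3 -m crank '[{"x":-0.022,"y":-0.032,"z":-0.006,"ax":0,"ay":0,"az":0,"claw":1},{"x":-0.044,"y":-0.064,"z":-0.012,"ax":0,"ay":0,"az":0,"claw":1},{"x":-0.066,"y":-0.096,"z":-0.018,"ax":0,"ay":0,"az":0,"claw":1},{"x":-0.088,"y":-0.128,"z":-0.024,"ax":0,"ay":0,"az":0,"claw":1},{"x":-0.11,"y":-0.16,"z":-0.03,"ax":0,"ay":0,"az":0,"claw":1}]' 20; python3 -m crank '[{"x":-0.022,"y":-0.032,"z":0,"ax":0,"ay":0,"az":0,"claw":1},{"x":-0.044,"y":-0.064,"z":0,"ax":0,"ay":0,"az":0,"claw":1},{"x":-0.066,"y":-0.096,"z":0,"ax":0,"ay":0,"az":0,"claw":1},{"x":-0.088,"y":-0.128,"z":0,"ax":0,"ay":0,"az":0,"claw":1},{"x":-0.11,"y":-0.16,"z":0,"ax":0,"ay":0,"az":0,"claw":1}]'
```

```text
time: 0.72
ee_pos: [0.291, -0.453, 0.2529]
eef_rot: [0.795, -0.607, 0.0, 0.0]
ft_force: [0.3, -0.5, 1.1]
width: 0.0617
time: 1.13
ee_pos: [0.4163, -0.3047, 0.2528]
eef_rot: [0.795, -0.607, 0.0, 0.0]
ft_force: [0.2, 0.3, 0.3]
width: 0.0282
```

```bash
for i in 1 2; do python3 -m crank '[{"x":-0.037,"y":-0.013,"z":0,"ax":0,"ay":0,"az":0,"claw":1},{"x":-0.074,"y":-0.026,"z":0,"ax":0,"ay":0,"az":0,"claw":1},{"x":-0.111,"y":-0.038,"z":0,"ax":0,"ay":0,"az":0,"claw":1},{"x":-0.148,"y":-0.051,"z":0,"ax":0,"ay":0,"az":0,"claw":1},{"x":-0.186,"y":-0.064,"z":0,"ax":0,"ay":0,"az":0,"claw":1}]'; done;  python3 -m crank '[{"x":-0.028,"y":-0.01,"z":0,"ax":0,"ay":0,"az":-0.05,"claw":1},{"x":-0.056,"y":-0.02,"z":0,"ax":0,"ay":0,"az":-0.1,"claw":1},{"x":-0.084,"y":-0.03,"z":0,"ax":0,"ay":0,"az":-0.15,"claw":1},{"x":-0.112,"y":-0.04,"z":0,"ax":0,"ay":0,"az":-0.2,"claw":1},{"x":-0.139,"y":-0.048,"z":0,"ax":0,"ay":0,"az":-0.25,"claw":1}]';  python3 -m crank '[{"x":0,"y":0,"z":0,"ax":0,"ay":0,"az":-0.05,"claw":1},{"x":0,"y":0,"z":0,"ax":0,"ay":0,"az":-0.1,"claw":1},{"x":0,"y":0,"z":0,"ax":0,"ay":0,"az":-0.15,"claw":1},{"x":0,"y":0,"z":0,"ax":0,"ay":0,"az":-0.206,"claw":1},{"x":0,"y":0,"z":0,"ax":0,"ay":0,"az":-0.206,"claw":1}]'
python3 - <<'E'
from h import *
from bench import r,camera
import time
s=r.read_state();m=R.from_quat(s["eef_rot"]).as_matrix();print(m.round(4),s["ee_pos"],s["width"],s["joint_positions"].round(2))
g=np.array([.534,.2,0]);y=np.radians(-22.5);d=np.array([np.cos(y),np.sin(y),0])
print("stand frame",(s["ee_pos"]-g)@d,(s["ee_pos"]-g)@np.array([-d[1],d[0],0]))
S=camera("side");cv2.imwrite("pics/s2.png",cv2.resize(S["color"][70:230,140:340],(800,640))[:600])
E
```

```text
time: 1.55
ee_pos: [0.4279, -0.1083, 0.2526]
eef_rot: [0.795, -0.607, 0.0, 0.0]
ft_force: [1.2, 0.3, 0.8]
width: 0.0018
time: 1.97
ee_pos: [0.4406, 0.088, 0.2529]
eef_rot: [0.795, -0.607, 0.001, -0.0]
ft_force: [1.8, -0.2, -0.7]
width: 0.0005
time: 2.38
ee_pos: [0.4506, 0.2345, 0.2527]
eef_rot: [0.921, -0.389, 0.0, -0.0]
ft_force: [0.5, 0.9, 0.8]
width: 0.0004
time: 2.8
ee_pos: [0.4505, 0.233, 0.2525]
eef_rot: [0.981, -0.192, -0.0, 0.0]
ft_force: [0.3, 0.3, 0.3]
width: 0.0006
[[ 9.262e-01 -3.771e-01 -0.000e+00]
 [-3.771e-01 -9.262e-01 -1.000e-04]
 [ 0.000e+00  1.000e-04 -1.000e+00]] [0.45047848 0.23302548 0.2524939 ] 0.0005586726817146356 [ 0.35  0.15 -0.99  1.68  0.13  1.38 -1.05]
stand frame -0.08980212729383083 -0.0014507379563892212
```

View pics/s2.png

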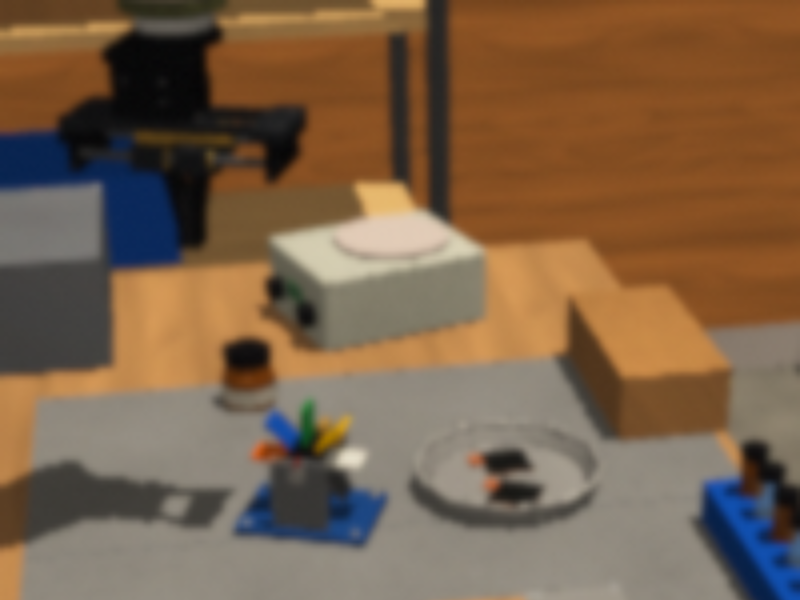

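The shut fingers are at (190,245), behind the wheel, and nothing is below them. I lower to z 0.102 and close in on the upright paddle.

```bash
python3 -m crank '[{"x":0,"y":0,"z":0.035,"ax":0,"ay":0,"az":0,"claw":1},{"x":0,"y":-0.0015,"z":0.07,"ax":0,"ay":0,"az":0,"claw":1},{"x":0,"y":-0.0015,"z":0.105,"ax":0,"ay":0,"az":0,"claw":1},{"x":0,"y":-0.0015,"z":0.135,"ax":0,"ay":0,"az":0,"claw":1},{"x":0,"y":-0.0015,"z":0.1505,"ax":0,"ay":0,"az":0,"claw":1}]'; python3 -m crank '[{"x":0.01,"y":0,"z":0,"ax":0,"ay":0,"az":0,"claw":1},{"x":0.02,"y":0,"z":0,"ax":0,"ay":0,"az":0,"claw":1},{"x":0.03,"y":0,"z":0,"ax":0,"ay":0,"az":0,"claw":1},{"x":0.04,"y":0,"z":0,"ax":0,"ay":0,"az":0,"claw":1},{"x":0.05,"y":0,"z":0,"ax":0,"ay":0,"az":0,"claw":1}]'
python3 - <<'E'
from h import *
from bench import r,camera
s=r.read_state();g=np.array([.534,.2,0]);y=np.radians(-22.5);d=np.array([np.cos(y),np.sin(y),0])
print(s["ee_pos"],"stand frame",(s["ee_pos"]-g)@d,(s["ee_pos"]-g)@np.array([-d[1],d[0],0]))
S=camera("side");T=camera("top");cv2.imwrite("pics/s3.png",np.hstack([cv2.resize(T["color"][170:245,155:230],(400,400),interpolation=2),cv2.resize(S["color"][150:215,185:250],(400,400),interpolation=2)]))
E
```

```text
time: 3.27
ee_pos: [0.4495, 0.2332, 0.0986]
eef_rot: [0.98, -0.197, -0.002, 0.001]
ft_force: [0.9, -0.4, -0.1]
width: 0.0001
time: 3.68
ee_pos: [0.4994, 0.2147, 0.1033]
eef_rot: [0.981, -0.196, 0.001, -0.0]
ft_force: [-0.9, 0.4, 0.8]
width: 0.0004
[0.4994489  0.21472605 0.10328544] stand frame -0.037556470446939286 0.00038296325476605054
```

View pics/s3.png

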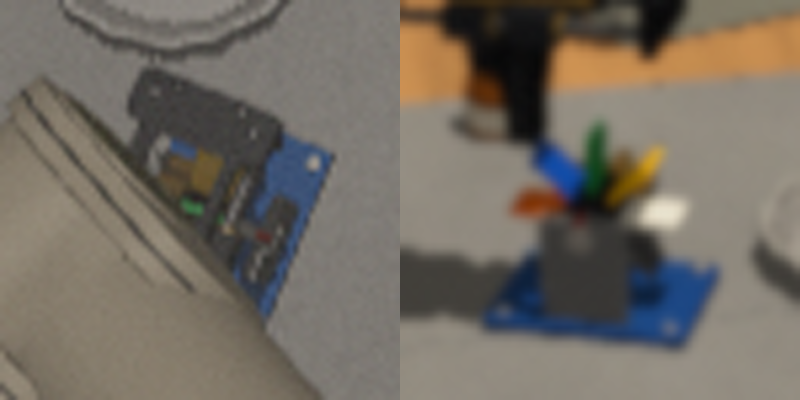

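The fingertip (right view, about (525,135)) is clear above blue and just behind the upright green. I begin the slow stroke.

```bash
for i in 1 2; do python3 -m crank '[{"x":0.005,"y":0,"z":0,"ax":0,"ay":0,"az":0,"claw":1},{"x":0.01,"y":0,"z":0,"ax":0,"ay":0,"az":0,"claw":1},{"x":0.015,"y":0,"z":0,"ax":0,"ay":0,"az":0,"claw":1},{"x":0.02,"y":0,"z":0,"ax":0,"ay":0,"az":0,"claw":1},{"x":0.025,"y":0,"z":0,"ax":0,"ay":0,"az":0,"claw":1}]'; done
python3 - <<'E'
from h import *
from bench import r,camera
s=r.read_state();g=np.array([.534,.2,0]);y=np.radians(-22.5);d=np.array([np.cos(y),np.sin(y),0])
print(s["ee_pos"],"stand frame",(s["ee_pos"]-g)@d,(s["ee_pos"]-g)@np.array([-d[1],d[0],0]))
S=camera("side");cv2.imwrite("pics/s4.png",cv2.resize(S["color"][150:215,185:250],(400,400),interpolation=2))
E
```

```text
time: 4.2
ee_pos: [0.5208, 0.2056, 0.102]
eef_rot: [0.981, -0.195, 0.0, 0.0]
ft_force: [0.3, 0.3, 0.2]
width: 0.0005
time: 4.62
ee_pos: [0.5432, 0.1964, 0.1017]
eef_rot: [0.981, -0.194, -0.001, 0.0]
ft_force: [-1.0, 0.5, 0.3]
width: 0.0003
[0.54315769 0.19639702 0.10166845] stand frame 0.009839405484438424 0.00017578092467704964
```

View pics/s4.png

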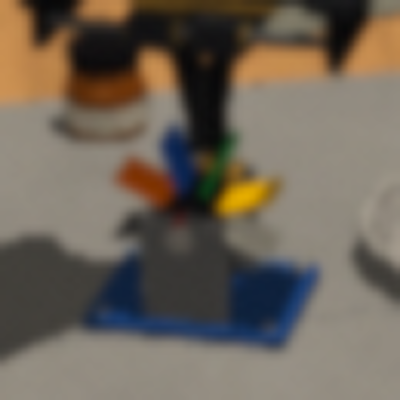

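Green is tilted about 25–30° ahead of the fingertip (208,150) and blue is rising behind it. I carry on to slide off, then rise and look.

```bash
for i in 1 2; do python3 -m crank '[{"x":0.005,"y":0,"z":0,"ax":0,"ay":0,"az":0,"claw":1},{"x":0.01,"y":0,"z":0,"ax":0,"ay":0,"az":0,"claw":1},{"x":0.015,"y":0,"z":0,"ax":0,"ay":0,"az":0,"claw":1},{"x":0.02,"y":0,"z":0,"ax":0,"ay":0,"az":0,"claw":1},{"x":0.025,"y":0,"z":0,"ax":0,"ay":0,"az":0,"claw":1}]'; done
python3 -m crank '[{"x":0,"y":0,"z":-0.01,"ax":0,"ay":0,"az":0,"claw":1},{"x":0,"y":0,"z":-0.025,"ax":0,"ay":0,"az":0,"claw":1},{"x":0,"y":0,"z":-0.045,"ax":0,"ay":0,"az":0,"claw":1},{"x":0,"y":0,"z":-0.06,"ax":0,"ay":0,"az":0,"claw":1},{"x":0,"y":0,"z":-0.06,"ax":0,"ay":0,"az":0,"claw":1}]'
python3 - <<'E'
from h import *
from bench import r,camera
s=r.read_state();g=np.array([.534,.2,0]);y=np.radians(-22.5);d=np.array([np.cos(y),np.sin(y),0])
print(s["ee_pos"],"stand frame",(s["ee_pos"]-g)@d,(s["ee_pos"]-g)@np.array([-d[1],d[0],0]))
S=camera("side");cv2.imwrite("pics/s5.png",cv2.resize(S["color"][150:215,185:250],(400,400),interpolation=2))
E
```

```text
time: 5.08
ee_pos: [0.5673, 0.1863, 0.1021]
eef_rot: [0.981, -0.195, 0.0, 0.0]
ft_force: [0.6, -0.3, -0.5]
width: 0.0006
time: 5.5
ee_pos: [0.5902, 0.1768, 0.102]
eef_rot: [0.981, -0.195, 0.0, 0.0]
ft_force: [0.1, -0.5, 0.2]
width: 0.0007
time: 5.92
ee_pos: [0.591, 0.1782, 0.1662]
eef_rot: [0.981, -0.195, 0.002, -0.001]
ft_force: [0.9, 0.1, -0.6]
width: 0.0003
[0.59104322 0.17820809 0.16619203] stand frame 0.06104046794772838 0.001696396100306595
```

View pics/s5.png

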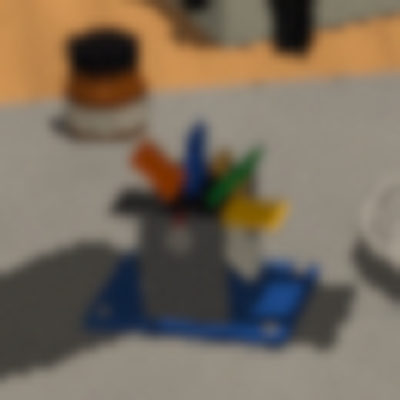

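Exactly one click: blue is upright at (195,140) and orange is next behind it at (150,165). I go back high, lower behind the wheel and repeat the same stroke.

```bash
python3 -m crank '[{"x":-0.03,"y":0,"z":0,"ax":0,"ay":0,"az":0,"claw":1},{"x":-0.06,"y":0,"z":0,"ax":0,"ay":0,"az":0,"claw":1},{"x":-0.09,"y":0,"z":0,"ax":0,"ay":0,"az":0,"claw":1},{"x":-0.12,"y":0,"z":0,"ax":0,"ay":0,"az":0,"claw":1},{"x":-0.15,"y":0,"z":0,"ax":0,"ay":0,"az":0,"claw":1}]'
python3 -m crank '[{"x":0,"y":0,"z":0,"ax":0,"ay":0,"az":0,"claw":1},{"x":0,"y":0,"z":0.02,"ax":0,"ay":0,"az":0,"claw":1},{"x":0,"y":0,"z":0.04,"ax":0,"ay":0,"az":0,"claw":1},{"x":0,"y":0,"z":0.055,"ax":0,"ay":0,"az":0,"claw":1},{"x":0,"y":0,"z":0.06,"ax":0,"ay":0,"az":0,"claw":1}]'
python3 -m crank '[{"x":0.01,"y":0,"z":0,"ax":0,"ay":0,"az":0,"claw":1},{"x":0.02,"y":0,"z":0,"ax":0,"ay":0,"az":0,"claw":1},{"x":0.03,"y":0,"z":0,"ax":0,"ay":0,"az":0,"claw":1},{"x":0.04,"y":0,"z":0,"ax":0,"ay":0,"az":0,"claw":1},{"x":0.05,"y":0,"z":0,"ax":0,"ay":0,"az":0,"claw":1}]'
python3 - <<'E'
from h import *
from bench import r
s=r.read_state();g=np.array([.534,.2,0]);y=np.radians(-22.5);d=np.array([np.cos(y),np.sin(y),0])
print(s["ee_pos"],"stand frame",(s["ee_pos"]-g)@d,(s["ee_pos"]-g)@np.array([-d[1],d[0],0]),R.from_quat(s["eef_rot"]).as_matrix()[:,0])
E
```

```text
time: 6.38
ee_pos: [0.4493, 0.2345, 0.1613]
eef_rot: [0.981, -0.195, -0.0, 0.0]
ft_force: [0.2, 1.6, 0.6]
width: 0.0004
time: 6.8
ee_pos: [0.4498, 0.2335, 0.0997]
eef_rot: [0.981, -0.195, -0.001, 0.001]
ft_force: [-0.2, -0.6, 1.0]
width: 0.0004
time: 7.22
ee_pos: [0.4991, 0.2146, 0.1026]
eef_rot: [0.981, -0.195, 0.0, -0.0]
ft_force: [0.5, 0.8, -0.3]
width: 0.0006
[0.49905804 0.21463937 0.10262141] stand frame -0.03788440377137087 0.00015330468862090617 [ 9.23777373e-01 -3.82929075e-01  8.29852302e-04]
```

Same start as before (−38 mm, z 0.1026). Second stroke, over the same distance:

```bash
for i in 1 2 3 4; do python3 -m crank '[{"x":0.005,"y":0,"z":0,"ax":0,"ay":0,"az":0,"claw":1},{"x":0.01,"y":0,"z":0,"ax":0,"ay":0,"az":0,"claw":1},{"x":0.015,"y":0,"z":0,"ax":0,"ay":0,"az":0,"claw":1},{"x":0.02,"y":0,"z":0,"ax":0,"ay":0,"az":0,"claw":1},{"x":0.025,"y":0,"z":0,"ax":0,"ay":0,"az":0,"claw":1}]'; done
python3 -m crank '[{"x":0,"y":0,"z":-0.01,"ax":0,"ay":0,"az":0,"claw":1},{"x":0,"y":0,"z":-0.025,"ax":0,"ay":0,"az":0,"claw":1},{"x":0,"y":0,"z":-0.045,"ax":0,"ay":0,"az":0,"claw":1},{"x":0,"y":0,"z":-0.065,"ax":0,"ay":0,"az":0,"claw":1},{"x":0,"y":0,"z":-0.09,"ax":0,"ay":0,"az":0,"claw":1}]'
python3 - <<'E'
from h import *
from bench import r,camera
S=camera("side");cv2.imwrite("pics/s6.png",cv2.resize(S["color"][150:215,185:250],(400,400),interpolation=2))
E
```

```text
time: 7.63
ee_pos: [0.5207, 0.2057, 0.1021]
eef_rot: [0.981, -0.195, 0.0, 0.0]
ft_force: [0.4, -0.2, -1.0]
width: 0.0004
time: 8.05
ee_pos: [0.5431, 0.1965, 0.1017]
eef_rot: [0.981, -0.194, -0.001, 0.0]
ft_force: [-1.6, 0.2, 0.4]
width: 0.0003
time: 8.47
ee_pos: [0.5674, 0.1863, 0.1021]
eef_rot: [0.981, -0.195, 0.0, 0.0]
ft_force: [-0.4, 0.7, 0.1]
width: 0.0006
time: 8.88
ee_pos: [0.5902, 0.1769, 0.102]
eef_rot: [0.981, -0.195, 0.0, 0.0]
ft_force: [0.6, 0.2, -0.6]
width: 0.0003
time: 9.3
ee_pos: [0.5891, 0.1771, 0.1929]
eef_rot: [0.981, -0.194, -0.001, 0.0]
ft_force: [-0.0, 0.3, -0.4]
width: 0.0007
```

View pics/s6.png

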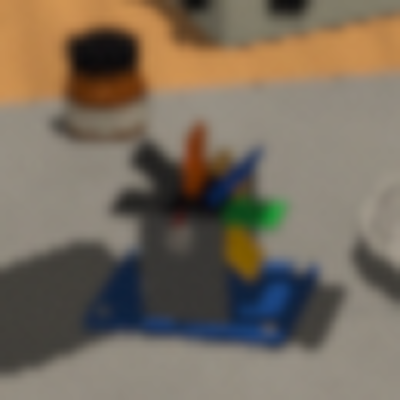

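Orange stands straight up at (195,155), with blue ahead of it and dark grey behind. I draw the arm back, high up, settle, and check the whole scene before handing in.

```bash
python3 -m crank '[{"x":-0.03,"y":0,"z":-0.02,"ax":0,"ay":0,"az":0,"claw":1},{"x":-0.06,"y":0,"z":-0.04,"ax":0,"ay":0,"az":0,"claw":1},{"x":-0.09,"y":0,"z":-0.06,"ax":0,"ay":0,"az":0,"claw":1},{"x":-0.12,"y":0,"z":-0.06,"ax":0,"ay":0,"az":0,"claw":1},{"x":-0.15,"y":0,"z":-0.06,"ax":0,"ay":0,"az":0,"claw":1}]'
for i in 1 2; do python3 -m crank '[{"x":0,"y":0,"z":0,"ax":0,"ay":0,"az":0,"claw":1},{"x":0,"y":0,"z":0,"ax":0,"ay":0,"az":0,"claw":1},{"x":0,"y":0,"z":0,"ax":0,"ay":0,"az":0,"claw":1},{"x":0,"y":0,"z":0,"ax":0,"ay":0,"az":0,"claw":1},{"x":0,"y":0,"z":0,"ax":0,"ay":0,"az":0,"claw":1}]'; done
python3 - <<'E'
from h import *
from bench import camera
S=camera("side");a=cv2.imread("pics/side0.png")
cv2.imwrite("pics/s7.png",np.hstack([cv2.resize(S["color"][150:215,185:250],(400,400),interpolation=2),cv2.resize(S["color"][140:380,130:370],(400,400))]))
d=cv2.absdiff(a,S["color"]).max(2)
for n,(x0,y0,x1,y1) in dict(dish_c=(240,174,292,202),jar=(192,152,212,174),bare=(200,250,260,306),beaker=(198,300,235,346),dish_b=(262,250,330,300),brush=(240,316,316,352),spat=(240,214,300,232)).items():print(n,(d[y0:y1,x0:x1]>40).sum())
E
```

```text
time: 9.77
ee_pos: [0.45, 0.2357, 0.2536]
eef_rot: [0.981, -0.194, 0.001, -0.0]
ft_force: [1.2, 0.4, -0.7]
width: 0.0006
time: 10.18
ee_pos: [0.4518, 0.2339, 0.2519]
eef_rot: [0.981, -0.195, -0.0, -0.0]
ft_force: [0.7, 0.2, -0.8]
width: 0.0004
time: 10.6
ee_pos: [0.4511, 0.2344, 0.252]
eef_rot: [0.981, -0.195, -0.0, -0.0]
ft_force: [-0.1, -1.2, 0.3]
width: 0.0004
dish_c 0
jar 3
bare 0
beaker 0
dish_b 0
brush 0
spat 0
```

View pics/s7.png

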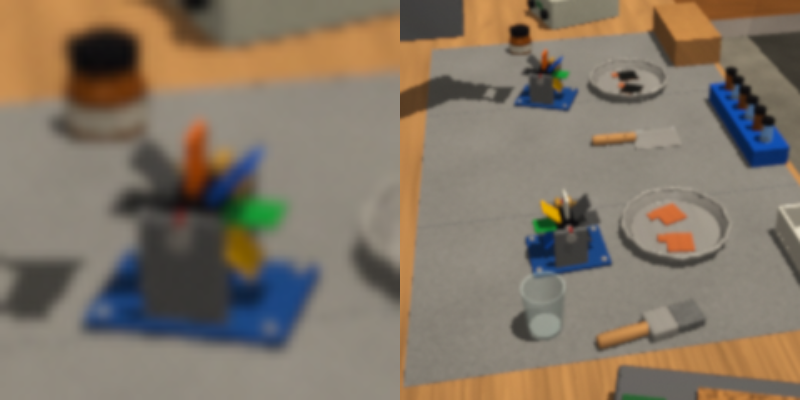

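The settled view shows orange upright at (197,155) and everything else where it was. The arm is clear.

```bash
python3 -c "from bench import close_job;print(close_job())"
```

```text
the job is handed in; nothing more can be done
None
```

The wheel on the coated electrodes' stand is set to orange, and the job is handed in. It started with green upright, so I gave it two single-click strokes with the shut fingertips at about 102 mm. I checked blue was upright after the first click, and orange after the second.

- **Wheel:** the last picture, nearly a second after the arm backed off, shows orange straight up with blue ahead of it and dark grey behind.
- **Rest of the bench:** comparing the side view with the start picture shows no change at the bare stand, both dishes with their electrodes, the beaker, or the two tools on the mat. The jar area differed by 3 pixels, probably shadow or noise, and the jar looks unmoved.
- **Arm:** it ended clear at z = 0.25 m, about 10.6 s in. Wrist force readings at the end of each move stayed under about 2 N. The peaks within a stroke were not recorded.

No check failed. The one disagreement in measuring was a cheek mark that came out at 71 mm against the stated 74 mm. The top of the upright paddle measured 111.6 mm against the stated 112 mm.

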